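# Brush out a bisque cup and hold it against the sprung stop

### The arm

A 7-joint arm with a two-finger parallel gripper is mounted at the origin on the work surface. World frame = base frame: x ahead of the robot, y to its left, z up, the work surface at z = 0. Lengths are in m, angles in degrees, forces in N, time in s.
With the tool pointing down it reaches from about 0.35 to 0.9 m from the base axis. Payload 7.2 kg.
Tool frame: the origin (TCP) lies between the finger pads; the fingertips stand 19 mm ahead of it and the grasp point (between the pads) is the TCP; z points along the fingers, x is the direction in which the jaws open and shut, and the axes are right-handed (so a half turn about z gives the same grasp; the last joint's range is limited). The gripper opens to 88 mm and grips with 3 to 60 N. Pads are 20 mm wide; open, the fingers measure 115 mm over their backs; the gripper's body (75 mm by 178 mm) begins 61 mm behind the grasp point.
Start: joints at [63.873, 23.554, -0.728, 91.456, 0.321, 64.991, -4.71], TCP at [0.236, -0.579, 0.242] pointing down, gripper open.
Joint ranges: [-169.25, 169.25], [-16.82, 113.86], [-84.01, 82.57], [7.8, 145.47], [-59.2, 239.2], [7.22, 106.19], [-163.78, 163.78]. Speed limits (degrees/s): [136.94, 136.94, 172.46, 172.46, 180, 180, 180].

### API

Orientations are given as a 3x3 rotation matrix whose columns are the frame's x, y, z axes.
In Python, from station import arm gives the robot as it stands.
- The arm moves only by the shell command python3 -m pendant 'ROWS' [FORCE]. ROWS is JSON, a list of rows, each a list of 7 numbers: the shift along the tool's x, y, z in mm, then the turn, a rotation vector about the tool's x, y, z in rad, then the closure in counts, from 0 (fully open) to 255 (shut). A call has 1 to 8 rows; each row shifts and turns the commanded pose from where the row before left it, along the tool's axes as they then stand; what a row does not reach is not made up. A row lasts 1/8 s, in which the tool goes at most 62.5 mm and 10.7 degrees, less where a joint would pass 70% of its speed; a pose out of reach is approached as far as the arm can. A call is refused whole if a number of a shift passes 62.5 or a number of a turn 0.188, either way. A call with a gripper value outside its range is refused whole. The fingers move at their own pace and stop on an object; FORCE is the grip in N (left out, the last holds). Time passes only in rows, so rows that do not move let the fingers close. It gives the time, the measured TCP pose, the force and the opening at its end, in the units of the state.
- arm.read_state(): the state, without advancing time (a new reading comes with each control period).
- arm.snapshot(name): name is "scene" or "top" or "wrist"; returns (picture, depth): 400x640x3 uint8, blue, green, red; 400x640 float32, m along the optical axis (not along the pixel's ray), 0 where there is no reading.
- arm.camera_params(name): a dict with "camera_matrix" (3x3 intrinsics, pixels), "pose" (4x4, takes a point from camera to world coordinates). Camera axes: x right, y up, looking along -z (the intrinsics and any distortion apply to the point x, -y, -z); pixel columns grow to the right and rows downward; lengths in m; the calibration is good to about 2 mm. A picture is of the moment at which its call begins: read the wrist's pose just before it. camera_params takes no time and is no camera call; for the wrist camera it gives the pose at the moment of the call.
- arm.job_done(): hands the job in, once; it reports no verdict.
Trained networks look in the newest picture that a camera, given by its name, has taken for a name from the list of things; names that differ only in an ending like _2 or _b are one class to them, and where a whole thing is asked for, a point or a joint stands for the part that bears it (a point fixed in the world has none). Each returns a list of dicts, best first, with "score" (0 to 1); they miss things now and then, are a little off and sometimes report something else, mostly with a low value. They report only what shows in the picture. A call takes as long as a camera call. They do not tell look-alikes from the thing itself.
- arm.recognise(name, camera): "rect" ([left, top, right, bottom] as shares, 0 to 1, of the picture: columns of its width, rows of its height, round what is visible of it).
- arm.regions_of(name, camera): "pixels" (400x640 bool, what is visible of it) and "rect" ([left, top, right, bottom] as shares, 0 to 1, of the picture: columns of its width, rows of its height, round what is visible of it).
- arm.pinpoint(name, camera): "centre" ([column, row] as shares, 0 to 1, of the picture: columns of its width, rows of its height: a listed point, or the origin of a listed thing).
The state is a dict: "t": time; "joint_pos": joint angles; "qvel": joint speeds; "effort": joint torques, N m; "ee_pos": TCP position; "tcp_rot": TCP orientation; "contact_force": force on the tool from outside, world axes, zero at the start; "moment": the same for the moment, N m; "gripper_width": finger opening in m.
Only numpy, scipy, OpenCV 4.12 (cv2) and the standard library are available. Lean on these libraries where they do the work, as an engineer would, in place of code of your own. Each camera call takes 0.05 s, during which the arm holds its last target. There are 200 camera calls.

### The job

Brush the dust out of the fired clay cup: run the round brush down to the cup's bottom, up again, and down to the bottom once more, then stand the brush back upright in its wooden stand and let go of it. Then slide the cup along the jig board into the orange sprung V stop and press it with a steady force so that the gauge's pointer stays in the green band, never into the red, with the cup upright and flat on the board and the robot not touching the stop itself. Finish while holding it like that, so that I can fasten the clamp; do not tip the cup, and leave the jar, the blue pot and the roll of tape where they are.

Things in the scene. Friction and masses are not known exactly. Their poses are not given: they have to be found in the camera images.
- cup_center (a point): Centre (half-way up, on the axis) of a loose open cream-coloured clay cup: straight, 64 mm across, 95 mm high, wall 4 mm (56 mm bore), about 0.3 kg, z up. It starts standing on the jig board, 40 to 90 mm short (jig's -x) of where it meets the stop, up to 15 mm off the jig's centre line. It may be gripped or pushed from behind; held high, it pitches as it slides.
- cup_floor (a point): Middle of the cup's inner floor, 6 mm above its underside; the rim is 89 mm above. The brush is at the bottom when its tip is less than 20 mm above this point, and up when more than 50 mm above it (it may also leave the cup), its tip staying within 24 mm of the cup's axis.
- cup: The cup; origin at the centre of its underside.
- stop_seat (a point): Point on the jig board's top, on its centre line, where the cup's axis stands when the cup just touches the unpressed V stop (fixed, does not move with the stop). x: the level direction to push, along the board towards the stop, away from the robot; y left; z up. The fixed plywood board is 150 mm wide, its top 10 mm above the table, from 145 mm before to 160 mm beyond this point.
- jig: The whole fixed jig; origin at table height on the centre line, x towards the stop, z up; stop_seat is 20 mm along x from it. Grey gauge housing 56 x 60 mm, 68 mm high, centred 151 mm along x; clamp post 111 mm high, 155 mm along x and 56 mm to the right (-y), its arm turned away from the cup.
- vstop (a joint): Travel (m) of the orange V stop along the jig's x: 0 unpressed, 0.045 at its end. A spring resists with 0.4 N per mm, so 21 mm is 8.4 N. The cup centres itself in the V and its axis then stands this travel beyond stop_seat. The pointer, the black end of a steel tongue on top of the housing, is in the green band at 12 to 30 mm of travel; red begins at 38 mm.
- vstop_apex (a point): Apex of the orange sprung V stop, which is 58 mm wide, 2 to 55 mm above the board, opening towards the cup with 120 degrees between its faces. It moves with the stop. This point is 1 mm above the board, 37 mm beyond the axis of a cup that touches it.
- brush_handle (a point): Middle of the handle of a loose round brush, z along the brush. Total 205 mm, 60 g: bristle head 28 mm across and 80 mm long at the bottom, 8 mm steel stem, pale wooden handle 16 mm across and 80 mm long (from 40 mm below to 40 mm above this point). It starts standing upright, head down, in the stand; grip the handle from above.
- brush_tip (a point): Centre of the flat lower end of the brush head, 165 mm below brush_handle along the brush; z towards the handle.
- brush: The brush; origin at brush_tip.
- stand_socket (a point): Middle of the bottom of the round hole in the wooden brush stand, 5 mm above the table. The stand is a block 70 x 70 x 60 mm fixed to the table; the hole is 35 mm wide with a slightly bevelled mouth, 55 mm deep, open at the top. The brush stands in it with its tip on this point.
- jar: Loose grey jar with white lid, 76 mm across, 95 mm high; origin at its underside. Bystander, it may stand on either side of the jig, opposite the brush stand.
- pot: Loose blue ceramic pot, 110 mm across the rim, 100 mm high; origin at its underside. Bystander.
- tape: Loose roll of cream tape lying flat, 84 mm across, 18 mm high; origin at its underside. Bystander.
Mind the look-alikes: they are no part of the job. Leave any black or yellow look-alike of the part that bears stand_socket alone.

How it is judged:
By the outcome, as a careful person would: the job done as asked, in the order asked, and still so for the second after the job is handed in, while the arm keeps its last pose, push and grip.
It also fails if it takes over 69 s, if anything falls off the work surface, if the arm or the gripper's body presses on something with over 40 N, if the wrist force passes 120 N, or if a joint passes its speed limit or range.

## Working session

There is one attempt and no reset: what is moved stays moved. The work goes in short steps, Python scripts to look and compute and a shell command to move; the robot and the scene stay as the last step left them, time stands still between calls to the robot, and variables do not carry over. Pictures are saved under pics/ and viewed, about 8 in all and at most 12, crops included, and the job is handed in when it is done.

```bash
mkdir -p pics
cat > h.py <<'E'
import numpy as np, cv2
from station import arm
def snap(n,f=None):
    P=arm.camera_params(n); im,d=arm.snapshot(n)
    if f: cv2.imwrite('pics/'+f,im)
    return im,d,P
def ray(P,u,v):
    K=np.array(P['camera_matrix']);T=np.array(P['pose'])
    r=np.array([(u-K[0,2])/K[0,0],-(v-K[1,2])/K[1,1],-1.0])
    return T[:3,3],T[:3,:3]@r
def atz(P,u,v,z):
    o,r=ray(P,u,v); return o+r*(z-o[2])/r[2]
def pts(P,d,m=None):
    if m is None: m=d>0
    v,u=np.nonzero(m&(d>0)); K=np.array(P['camera_matrix']);T=np.array(P['pose']);z=d[v,u]
    c=np.stack([(u-K[0,2])/K[0,0]*z,-(v-K[1,2])/K[1,1]*z,-z],1)
    return c@T[:3,:3].T+T[:3,3]
E
python3 - <<'E'
from h import *
np.set_printoptions(precision=3,suppress=True)
print({k:v for k,v in arm.camera_params('top').items()})
for n in ('scene','top'):
    im,d,P=snap(n,n+'0.png')
    for k in ('cup','cup_floor','jig','stop_seat','vstop_apex','brush_handle','stand_socket','brush_tip','jar','pot','tape'):
        r=arm.pinpoint(k,n)
        print(n,k,[(round(q['score'],2),int(q['centre'][0]*640),int(q['centre'][1]*400)) for q in r[:3]])
s=arm.read_state();print(s['t'],s['tcp_rot'],s['contact_force'])
E
```

```text
{'camera_matrix': array([[381.461,   0.   , 318.875],
       [  0.   , 381.461, 197.3  ],
       [  0.   ,   0.   ,   1.   ]]), 'pose': array([[ 0.039,  0.976, -0.214,  0.366],
       [-0.999,  0.039, -0.007, -0.025],
       [ 0.002,  0.214,  0.977,  1.031],
       [ 0.   ,  0.   ,  0.   ,  1.   ]])}
scene cup [(0.76, 310, 225)]
scene cup_floor [(0.55, 313, 221), (0.53, 241, 278)]
scene jig [(0.65, 315, 235), (0.62, 319, 238)]
scene stop_seat [(0.58, 316, 235)]
scene vstop_apex [(0.59, 330, 244)]
scene brush_handle [(0.78, 234, 227), (0.49, 312, 212)]
scene stand_socket [(0.86, 241, 279), (0.84, 199, 266), (0.8, 284, 299)]
scene brush_tip [(0.66, 410, 192)]
scene jar [(0.7, 319, 180)]
scene pot [(0.75, 406, 193)]
scene tape [(0.74, 321, 180), (0.67, 346, 350)]
top cup [(0.61, 307, 210)]
top cup_floor [(0.69, 310, 214)]
top jig [(0.79, 318, 206)]
top stop_seat [(0.74, 323, 197)]
top vstop_apex [(0.91, 326, 186)]
top brush_handle [(0.74, 423, 228)]
top stand_socket [(0.88, 402, 236), (0.6, 403, 188), (0.59, 405, 289)]
top brush_tip [(0.53, 309, 210)]
top jar [(0.66, 400, 237), (0.59, 213, 238)]
top pot [(0.86, 207, 144)]
top tape [(0.6, 424, 136)]
1.2 [[ 0.378 -0.926  0.   ]
 [-0.926 -0.378  0.   ]
 [ 0.    -0.    -1.   ]] [ 0.402 -0.481  0.573]
```

View both.

```bash
python3 -c "
import cv2
a=cv2.imread('pics/top0.png');c=cv2.resize(a[110:320,180:460],None,fx=2.8,fy=2.8,interpolation=cv2.INTER_CUBIC);cv2.imwrite('pics/top0c.png',c)"
```

```text
(no output)
```

View pics/scene0.png

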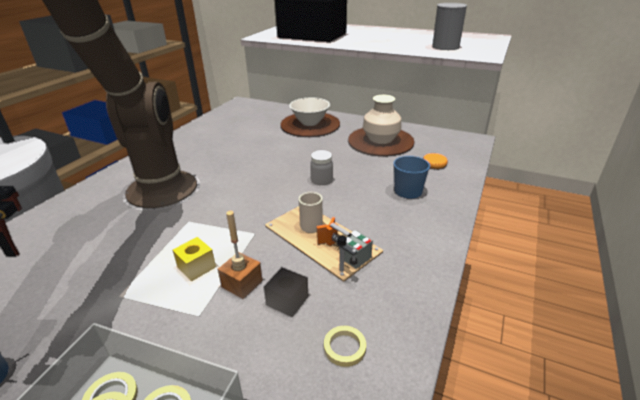

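View pics/top0c.png

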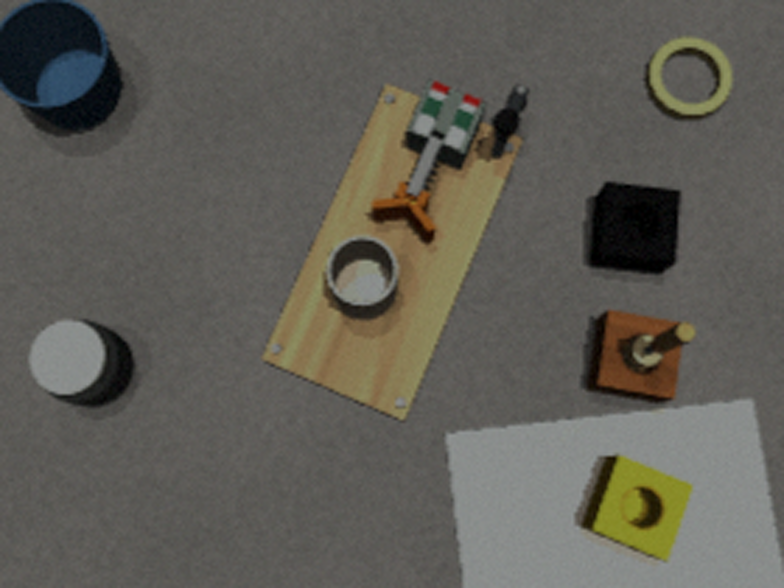

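Top crop: cup at about (309,208) on the board, orange V at (326,183), and jar, pot and tape clear of it. There are three stands: yellow (409,290), wooden brown with the brush in it (410,236), black (406,191). The brown wooden one, holding the brush, fits the description, and this enlarged crop confirms it.

```bash
cat > m.py <<'E'
from h import *
np.set_printoptions(precision=4,suppress=True)
im,d,P=snap('top')
X=pts(P,d); 
c=[(388,86),(522,143),(405,418),(264,359)]
C=np.array([atz(P,180+x/2.8,110+y/2.8,.010) for x,y in c]);print('corners',C)
ax=(C[0]-C[3]+C[1]-C[2])[:2];ax/=np.linalg.norm(ax);ay=np.array([-ax[1],ax[0]])
print('yaw',np.degrees(np.arctan2(ax[1],ax[0])),'L',np.linalg.norm(C[0]-C[3]),np.linalg.norm(C[1]-C[2]),'W',np.linalg.norm(C[0]-C[1]),np.linalg.norm(C[2]-C[3]))
mid=C.mean(0)[:2]; seat=mid+ax*(-.0075); print('seat',seat, 'pin',atz(P,323,197,.01),'apex',atz(P,326,186,.011))
# rim of the cup
def near(c,r,z0,z1):
    m=(np.hypot(X[:,0]-c[0],X[:,1]-c[1])<r)&(X[:,2]>z0)&(X[:,2]<z1);return X[m]
cup=atz(P,180+363/2.8,110+270/2.8,.105)
q=near(cup,.06,.098,.115);(cx,cy),r=cv2.minEnclosingCircle(q[:,:2].astype(np.float32));print('cup',cup,len(q),cx,cy,r,np.median(q[:,2]))
for col,m in (('seatrel',np.array([cx,cy])-seat),): print(col,m@ax,m@ay)
st=atz(P,180+640/2.8,110+350/2.8,.06)
q=near(st,.055,.055,.066);bx=cv2.minAreaRect(q[:,:2].astype(np.float32));print('stand',st,len(q),bx)
q=near(st,.08,.16,.23);print('handle',len(q),q.mean(0),q[:,2].max(),q[q[:,2]>.195].mean(0)); print('handletop',atz(P,180+685/2.8,110+332/2.8,.21))
for n,p,h in(('jar',(68,355),.095),('pot',(52,52),.1),('tape',(690,77),.018)):print(n,atz(P,180+p[0]/2.8,110+p[1]/2.8,h))
# handle and bristles
E
python3 m.py
```

```text
corners [[ 0.7536 -0.0113  0.01  ]
 [ 0.6987 -0.1475  0.01  ]
 [ 0.4225 -0.0404  0.01  ]
 [ 0.4729  0.0963  0.01  ]]
yaw -21.08462130556498 L 0.3006214433544755 0.29626937412782506 W 0.1468947676347901 0.14571222296621592
seat [ 0.5799 -0.023 ] pin [ 0.5909 -0.0298  0.01  ] apex [ 0.6221 -0.0369  0.011 ]
cup [0.5448 0.0027 0.105 ] 140 0.5452561974525452 0.005592493340373039 0.03209574520587921 0.10472891890505631
seatrel -0.04260901576356927 0.01420717845072062
stand [ 0.4893 -0.2515  0.06  ] 564 ((0.4866219162940979, -0.2503800392150879), (0.07038102298974991, 0.07035563141107559), 82.064697265625)
handle 85 [ 0.4849 -0.2477  0.1966] 0.21341688253750957 [ 0.4857 -0.249   0.2079]
handletop [ 0.4856 -0.2515  0.21  ]
jar [0.4607 0.2581 0.095 ]
pot [0.7404 0.3006 0.1   ]
tape [ 0.7722 -0.3146  0.018 ]
```

```bash
python3 -m pendant '[[-26.3,-44.5,-3.7,0,0,0,0],[-26.3,-44.5,-3.7,0,0,0,0],[-26.3,-44.5,-3.7,0,0,0,0],[-26.3,-44.5,-3.7,0,0,0,0],[-26.3,-44.5,-3.7,0,0,0,0],[-26.3,-44.5,-3.7,0,0,0,0],[-26.3,-44.5,-3.7,0,0,0,0],[-26.3,-44.5,-3.7,0,0,0,0]]'
cat > go.py <<'E'
import sys
from h import *
# target x y z -> remaining tool-frame shift in mm
s=arm.read_state();R=np.array(s['tcp_rot']);t=np.array([float(a) for a in sys.argv[1:4]])
np.set_printoptions(precision=4,suppress=True)
print('t',s['t'],'pos',s['ee_pos'],'tool mm',R.T@(t-s['ee_pos'])*1e3,'F',np.array(s['contact_force']),'w',s['gripper_width'],'xyaw',np.degrees(np.arctan2(R[1,0],R[0,0])),'tilt',np.degrees(np.arccos(-R[2,2])),'j',np.array(s['joint_pos']))
E
python3 -m pendant '[[0,0,0,0,0,0,0]]'; python3 go.py .486 -.25 .185
python3 - <<'E'
from h import *
im,d,P=snap('wrist','w1.png')
for k in('brush_handle','stand_socket'):
    for r in arm.pinpoint(k,'wrist'): u,v=r['centre'];print(k,r['score'],u*640,v*400,atz(P,u*640,v*400,.17 if k[0]=='b' else .005))
X=pts(P,d);m=(X[:,2]>.19)&(X[:,2]<.22)&(np.hypot(X[:,0]-.486,X[:,1]+.25)<.05);print(m.sum(),X[m].mean(0),X[m].min(0),X[m].max(0))
E
```

```text
t: 2.25
ee_pos: [0.4872, -0.2478, 0.2716]
tcp_rot: [[0.378, -0.926, 0.0], [-0.926, -0.378, -0.0], [0.001, -0.0, -1.0]]
contact_force: [1.2, -0.4, 0.1]
gripper_width: 0.0882
t: 2.38
ee_pos: [0.489, -0.2449, 0.2717]
tcp_rot: [[0.385, -0.923, 0.002], [-0.923, -0.385, 0.001], [-0.001, -0.002, -1.0]]
contact_force: [-1.0, 0.4, 1.0]
gripper_width: 0.0878
t 2.375 pos [ 0.489  -0.2449  0.2717] tool mm [ 3.6061  4.9535 86.6646] F [-1.0225  0.4025  0.9914] w 0.08782888167678239 xyaw -67.36135736356475 tilt 0.12734664409833435 j [ 31.7049  15.1384 -12.4059  99.546    3.4157  65.6202 -49.052 ]
brush_handle 0.71 320.768 203.52 [ 0.49152741 -0.25179908  0.17      ]
stand_socket 0.87 286.20799999999997 249.67999999999998 [ 0.35416268 -0.25449176  0.005     ]
stand_socket 0.78 351.42400000000004 93.72 [ 0.61095662 -0.25219237  0.005     ]
stand_socket 0.63 315.52 172.6 [ 0.48918445 -0.24922677  0.005     ]
stand_socket 0.26 152.192 61.6 [0.54411427 0.01381939 0.005     ]
394 [ 0.48927725 -0.2500438   0.20648616] [ 0.4801097  -0.25876348  0.19003151] [ 0.49516893 -0.2432164   0.21130879]
```

View pics/w1.png

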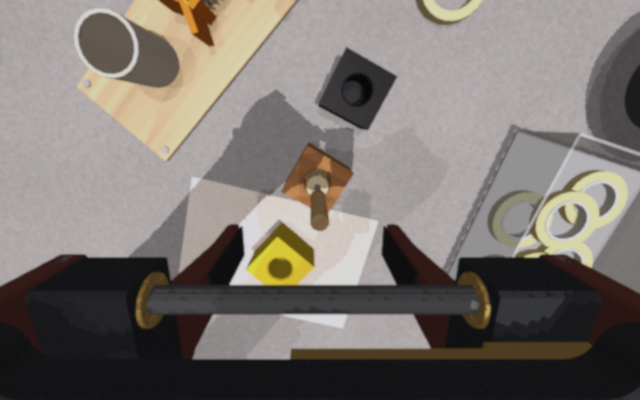

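The wrist view shows the handle top at (319,220), between the open jaws and standing in the brown stand. Yellow (281,265) and black (357,90) are to either side of it.

```bash
python3 -m pendant '[[4,3,0,0,0,0,0],[0,0,0,0,0,0,0],[0,0,0,0,0,0,0]]'; python3 go.py .488 -.25 .188
```

```text
t: 2.9
ee_pos: [0.4847, -0.2546, 0.2712]
tcp_rot: [[0.377, -0.926, -0.0], [-0.926, -0.377, -0.0], [-0.0, 0.0, -1.0]]
contact_force: [0.7, -0.3, 0.3]
gripper_width: 0.0879
t 2.9 pos [ 0.4847 -0.2546  0.2712] tool mm [-3.0552 -4.8166 83.2129] F [ 0.6708 -0.2892  0.297 ] w 0.08790209422128845 xyaw -67.85268990530007 tilt 0.00525230208921638 j [ 32.4019  15.2238 -11.9848  99.4772   3.4346  65.6588 -48.4438]
```

```bash
python3 -m pendant '[[-3,-5,15,0,0,0,0],[0,0,25,0,0,0,0],[0,0,25,0,0,0,0],[0,0,18,0,0,0,0],[0,0,0,0,0,0,0],[0,0,0,0,0,0,0]]' 30; python3 go.py .488 -.25 .188
python3 -m pendant '[[0,0,0,0,0,0,255],[0,0,0,0,0,0,255],[0,0,0,0,0,0,255],[0,0,0,0,0,0,255],[0,0,0,0,0,0,255],[0,0,0,0,0,0,255],[0,0,0,0,0,0,255]]' 30; python3 go.py .488 -.25 .188
```

```text
t: 3.65
ee_pos: [0.4889, -0.2492, 0.1884]
tcp_rot: [[0.378, -0.926, 0.0], [-0.926, -0.378, 0.0], [0.0, -0.0, -1.0]]
contact_force: [-0.6, -0.2, 1.0]
gripper_width: 0.088
t 3.65 pos [ 0.4889 -0.2492  0.1884] tool mm [0.4217 1.1354 0.4475] F [-0.5711 -0.1803  0.9874] w 0.08799033773390226 xyaw -67.76465462042545 tilt 0.017912929581349418 j [ 31.4988  19.8582 -11.9994 105.0939   4.9041  55.5311 -50.3497]
t: 4.53
ee_pos: [0.4885, -0.2493, 0.1882]
tcp_rot: [[0.378, -0.926, -0.0], [-0.926, -0.378, -0.0], [0.0, 0.0, -1.0]]
contact_force: [1.1, -0.3, -0.3]
gripper_width: 0.0212
t 4.525 pos [ 0.4885 -0.2493  0.1882] tool mm [0.4087 0.7403 0.2296] F [ 1.064  -0.2951 -0.3149] w 0.021154246673199505 xyaw -67.77803890748177 tilt 0.002924876493853066 j [ 31.513   19.8574 -11.9867 105.1279   4.9122  55.5154 -50.344 ]
```

```bash
python3 -m pendant '[[0,0,0,0,0,0,255],[0,0,0,0,0,0,255],[0,0,0,0,0,0,255],[0,0,-15,0,0,0,255],[0,0,-30,0,0,0,255],[0,0,-35,0,0,0,255],[0,0,-35,0,0,0,255],[0,0,-25,0,0,0,255]]' 30; python3 -m pendant '[[0,0,0,0,0,0,255],[0,0,0,0,0,0,255]]';python3 go.py .5453 .0045 .328
python3 - <<'E'
from h import *
np.set_printoptions(precision=4,suppress=True)
im,d,P=snap('scene','s2.png')
c=im[60:330,150:440];cv2.imwrite('pics/s2c.png',cv2.resize(c,None,fx=2.2,fy=2.2))
im,d,P=snap('wrist')
X=pts(P,d);m=(X[:,2]>.1)&(X[:,2]<.109)&(np.hypot(X[:,0]-.5453,X[:,1]-.0055)<.055);q=X[m]
print(m.sum(),cv2.minEnclosingCircle(q[:,:2].astype(np.float32)) if m.sum()>5 else '')
E
```

```text
t: 5.52
ee_pos: [0.4888, -0.2494, 0.3312]
tcp_rot: [[0.378, -0.926, 0.002], [-0.926, -0.378, -0.001], [0.002, -0.002, -1.0]]
contact_force: [-0.2, -0.1, 0.1]
gripper_width: 0.0157
t: 5.78
ee_pos: [0.4882, -0.2492, 0.3277]
tcp_rot: [[0.378, -0.926, -0.001], [-0.926, -0.378, 0.0], [-0.0, 0.0, -1.0]]
contact_force: [-0.6, 0.1, -1.3]
gripper_width: 0.0156
t 5.775 pos [ 0.4882 -0.2492  0.3277] tool mm [-213.2444 -148.8225   -0.2388] F [-0.6296  0.0763 -1.2569] w 0.015566428779471878 xyaw -67.7752340646059 tilt 0.037351015252654995 j [ 31.9528  13.1067 -12.1441  94.5502   2.8654  72.6843 -48.5145]
771 ((0.5450891256332397, 0.004863176494836807), 0.032393135130405426)
```

View pics/s2c.png

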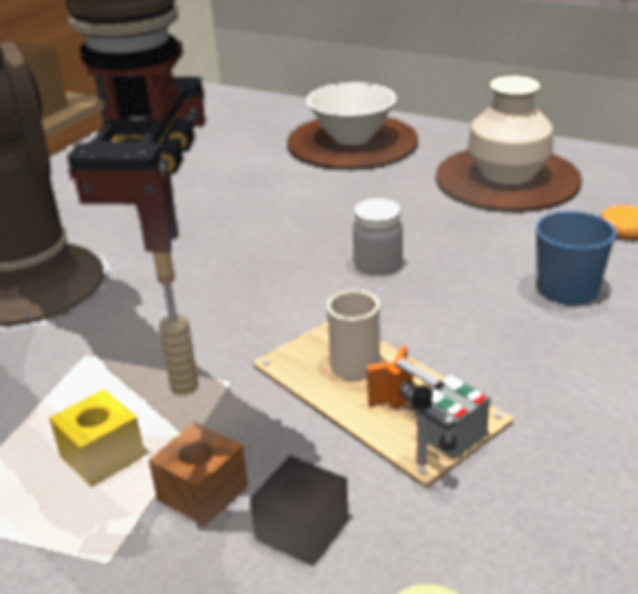

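The scene shows the brush held, head free above the brown stand (crop 198,470), roughly upright. I'll measure its lean from depth while it moves to the cup at crop (355,335).

```bash
cat > br.py <<'E'
from h import *
np.set_printoptions(precision=4,suppress=True)
s=arm.read_state();p=np.array(s['ee_pos']);T=p+[0,0,-.183]
for n in('scene','top'):
    im,d,P=snap(n);X=pts(P,d)
    r=np.hypot(X[:,0]-p[0],X[:,1]-p[1]);X=X[(r<.035)&(X[:,2]>T[2]-.02)&(X[:,2]<p[2]-.03)]
    C=np.array(P['pose'])[:3,3]
    for a,b,rad in((-.005,.08,.014),(.09,.14,.004)):
        q=X[(X[:,2]>T[2]+a)&(X[:,2]<T[2]+b)]
        if len(q)<5: continue
        for lo in np.arange(T[2]+a,T[2]+b,.02):
            k=q[(q[:,2]>=lo)&(q[:,2]<lo+.02)]
            if len(k)<3: continue
            m=k.mean(0);v=(m-C)[:2];v/=np.linalg.norm(v)
            print(n,len(k),'z',m[2],'axis est rel tcp mm',((m[:2]+v*rad*.8)-p[:2])*1e3)
    print(n,'zmin',X[:,2].min() if len(X) else None,'expect',T[2])
E
python3 br.py
python3 -m pendant '[[-20,-14,0,0,0,0,255],[-35,-25,0,0,0,0,255],[-40,-28,0,0,0,0,255],[-40,-28,0,0,0,0,255],[-38,-26,0,0,0,0,255],[-25,-17,0,0,0,0,255],[-15,-11,0,0,0,0,255],[0,0,0,0,0,0,255]]';python3 -m pendant '[[0,0,0,0,0,0,255],[0,0,0,0,0,0,255],[0,0,0,0,0,0,255]]';python3 go.py .5453 .005 .205; python3 br.py
```

```text
scene 64 z 0.15235016608767193 axis est rel tcp mm [-2.9867 -1.674 ]
scene 102 z 0.16931444004741322 axis est rel tcp mm [-3.2299 -1.4345]
scene 100 z 0.18942303514934497 axis est rel tcp mm [-3.0358 -1.9007]
scene 109 z 0.20920131324626456 axis est rel tcp mm [-2.5009 -1.3799]
scene 44 z 0.22226678616798334 axis est rel tcp mm [-5.5175  1.4898]
scene 34 z 0.24414223716536387 axis est rel tcp mm [-2.532 -1.684]
scene 37 z 0.2652939700254788 axis est rel tcp mm [-1.6392 -2.7389]
scene 36 z 0.2794134348519935 axis est rel tcp mm [-0.6367 -3.8651]
scene zmin 0.14405825811836692 expect 0.14409445948556526
top 3 z 0.27141327934853515 axis est rel tcp mm [-4.9856  1.5608]
top 7 z 0.27868733871643153 axis est rel tcp mm [-4.2663  3.8188]
top zmin 0.2218005369966951 expect 0.14409445948556526
t: 6.98
ee_pos: [0.546, 0.005, 0.3278]
tcp_rot: [[0.38, -0.925, -0.001], [-0.925, -0.38, 0.0], [-0.001, 0.001, -1.0]]
contact_force: [0.4, -0.1, -0.9]
gripper_width: 0.0154
t: 7.35
ee_pos: [0.5459, 0.0032, 0.3283]
tcp_rot: [[0.377, -0.926, 0.0], [-0.926, -0.377, -0.0], [0.0, 0.0, -1.0]]
contact_force: [
[... 219 characters left out ...]
  13.6626 -21.3421  94.3334   5.1748  72.9719 -78.1239]
scene 48 z 0.15328556372948 axis est rel tcp mm [-2.7525 -1.3665]
scene 74 z 0.1703538184110278 axis est rel tcp mm [-3.0027 -2.2483]
scene 79 z 0.19041881749130865 axis est rel tcp mm [-2.4802 -1.0827]
scene 77 z 0.21012580242451775 axis est rel tcp mm [-3.0243 -1.6973]
scene 29 z 0.22309612941097692 axis est rel tcp mm [-4.0875 -0.5049]
scene 21 z 0.24577731955408755 axis est rel tcp mm [-2.4655 -2.2544]
scene 24 z 0.2661508371755087 axis est rel tcp mm [-1.7474 -2.8102]
scene 24 z 0.28104818241058194 axis est rel tcp mm [-0.9241 -5.337 ]
scene zmin 0.1465309965432683 expect 0.14529672644012148
top zmin None expect 0.14529672644012148
```

```bash
python3 -m pendant '[[-2.5,-0.5,10,0,0,0,255],[0,0,25,0,0,0,255],[0,0,30,0,0,0,255],[0,0,30,0,0,0,255],[0,0,20,0,0,0,255],[0,0,6,0,0,0,255],[0,0,0,0,0,0,255],[0,0,0,0,0,0,255]]';python3 go.py .5463 .0055 .207; python3 -m pendant '[[0,0,-15,0,0,0,255],[0,0,-25,0,0,0,255],[0,0,-25,0,0,0,255],[0,0,-5,0,0,0,255],[0,0,0,0,0,0,255],[0,0,0,0,0,0,255]]';python3 go.py .5463 .0055 .207
```

```text
t: 8.45
ee_pos: [0.546, 0.0068, 0.2081]
tcp_rot: [[0.378, -0.926, 0.001], [-0.926, -0.378, 0.0], [0.001, -0.001, -1.0]]
contact_force: [0.2, -0.5, -1.1]
gripper_width: 0.0151
t 8.45 pos [0.546  0.0068 0.2081] tool mm [1.3223 0.1724 1.0801] F [ 0.1737 -0.5446 -1.1342] w 0.015128949200647506 xyaw -67.7762463633978 tilt 0.08057853191075741 j [ 10.9995  19.2717 -21.0441 103.8057   8.0212  58.2938 -80.9632]
t: 9.2
ee_pos: [0.545, 0.0066, 0.2764]
tcp_rot: [[0.378, -0.926, -0.001], [-0.926, -0.378, -0.0], [-0.0, 0.001, -1.0]]
contact_force: [-0.1, -0.2, -0.7]
gripper_width: 0.0154
t 9.2 pos [0.545  0.0066 0.2764] tool mm [ 1.5267 -0.8693 69.425 ] F [-0.1388 -0.1622 -0.6837] w 0.015423470508987056 xyaw -67.77782125181635 tilt 0.07532851285052992 j [ 11.6237  15.6784 -21.4341  98.8317   6.1639  66.7222 -79.3109]
```

```bash
python3 -m pendant '[[0.5,0,15,0,0,0,255],[0,0,25,0,0,0,255],[0,0,25,0,0,0,255],[0,0,6,0,0,0,255],[0,0,0,0,0,0,255],[0,0,0,0,0,0,255]]';python3 go.py .5463 .0055 .207; python3 -m pendant '[[0,0,-15,0,0,0,255],[0,0,-30,0,0,0,255],[0,0,-35,0,0,0,255],[0,0,-35,0,0,0,255],[0,0,-10,0,0,0,255],[0,0,0,0,0,0,255],[0,0,0,0,0,0,255]]';python3 go.py .488 -.249 .33
```

```text
t: 9.95
ee_pos: [0.5462, 0.0063, 0.207]
tcp_rot: [[0.378, -0.926, 0.001], [-0.926, -0.378, 0.0], [0.0, -0.001, -1.0]]
contact_force: [-0.5, 0.6, -0.4]
gripper_width: 0.0153
t 9.95 pos [0.5462 0.0063 0.207 ] tool mm [ 0.7775  0.179  -0.0401] F [-0.5237  0.5692 -0.4093] w 0.015293758954407533 xyaw -67.77974040765264 tilt 0.07137757038948882 j [ 11.0483  19.3656 -21.0468 103.8428   8.0641  58.1801 -80.9475]
t: 10.82
ee_pos: [0.5451, 0.0061, 0.3301]
tcp_rot: [[0.378, -0.926, -0.002], [-0.926, -0.378, -0.0], [-0.001, 0.002, -1.0]]
contact_force: [0.2, 0.6, -1.3]
gripper_width: 0.0154
t 10.825 pos [0.5451 0.0061 0.3301] tool mm [214.5615 149.3258   0.2185] F [ 0.2088  0.633  -1.3276] w 0.015414870965293995 xyaw -67.77543649669002 tilt 0.10524018074598174 j [ 11.9026  13.6082 -21.5243  94.1795   5.1633  73.2991 -78.3427]
```

```bash
python3 -m pendant '[[20,14,0,0,0,0,255],[35,25,0,0,0,0,255],[40,28,0,0,0,0,255],[40,28,0,0,0,0,255],[38,26,0,0,0,0,255],[25,17,0,0,0,0,255],[16,11,0,0,0,0,255],[0,0,0,0,0,0,255]]';python3 -m pendant '[[0,0,0,0,0,0,255],[0,0,0,0,0,0,255],[0,0,0,0,0,0,255]]';python3 go.py .4885 -.2493 .19; python3 br.py
python3 - <<'E'
from h import *
im,d,P=snap('top');X=pts(P,d);q=X[(np.hypot(X[:,0]-.488,X[:,1]+.25)<.055)&(X[:,2]>.055)&(X[:,2]<.066)]
print(len(q),cv2.minAreaRect(q[:,:2].astype(np.float32)))
im,d,P=snap('scene');X=pts(P,d);q=X[(np.hypot(X[:,0]-.488,X[:,1]+.25)<.055)&(X[:,2]>.055)&(X[:,2]<.066)]
print(len(q),cv2.minAreaRect(q[:,:2].astype(np.float32)))
E
```

```text
t: 11.82
ee_pos: [0.4881, -0.249, 0.3304]
tcp_rot: [[0.376, -0.926, -0.001], [-0.926, -0.376, 0.001], [-0.001, 0.001, -1.0]]
contact_force: [-0.1, 0.5, -0.3]
gripper_width: 0.0156
t: 12.2
ee_pos: [0.489, -0.2473, 0.3313]
tcp_rot: [[0.38, -0.925, 0.0], [-0.925, -0.38, 0.0], [0.0, -0.0, -1.0]]
contact_force: [-0.0, 0.5, 0.5]
gripper_width: 0.0153
t 12.2 pos [ 0.489  -0.2473  0.3313] tool mm [  1.6279   1.2178 141.3314] F [-0.0457  0.4914  0.5402] w 0.015263742031812022 xyaw -67.69468502496893 tilt 0.011369537487408193 j [ 31.8877  12.9613 -12.3024  94.2645   2.8561  73.0729 -48.6369]
scene 68 z 0.1566989908217196 axis est rel tcp mm [-2.6537 -1.5925]
scene 101 z 0.1736620207018639 axis est rel tcp mm [-2.6977 -1.8744]
scene 103 z 0.19369484094810144 axis est rel tcp mm [-2.488  -1.8218]
scene 109 z 0.21344629106979227 axis est rel tcp mm [-2.4963 -1.8986]
scene 44 z 0.22631449523824398 axis est rel tcp mm [-6.5162  1.5073]
scene 36 z 0.248714488347025 axis est rel tcp mm [-2.2055 -1.96  ]
scene 32 z 0.26885681536328665 axis est rel tcp mm [-1.4976 -2.4988]
scene 39 z 0.2831533505495939 axis est rel tcp mm [-0.8655 -4.107 ]
scene zmin 0.14875936441955218 expect 0.1483316177024781
top 4 z 0.2769834041730166 axis est rel tcp mm [-3.1371  3.1311]
top 7 z 0.28338583480692187 axis est rel tcp mm [-4.2374  3.3384]
top zmin 0.22744268225193776 expect 0.1483316177024781
381 ((0.48639509081840515, -0.25010478496551514), (0.06973817199468613, 0.07058298587799072), 82.47783660888672)
615 ((0.4869602918624878, -0.2528066635131836), (0.07209095358848572, 0.07348868995904922), 81.71098327636719)
```

```bash
python3 -m pendant '[[1.5,1,20,0,0,0,255],[0,0,30,0,0,0,255],[0,0,25,0,0,0,255],[0,0,0,0,0,0,255],[0,0,0,0,0,0,255]]';python3 go.py .4885 -.2493 .19; python3 -m pendant '[[0,0,15,0,0,0,255],[0,0,15,0,0,0,255],[0,0,15,0,0,0,255],[0,0,0,0,0,0,255]]';python3 go.py .4885 -.2493 .19
```

```text
t: 13.02
ee_pos: [0.4888, -0.2502, 0.2573]
tcp_rot: [[0.378, -0.926, 0.001], [-0.926, -0.378, -0.0], [0.001, -0.001, -1.0]]
contact_force: [-0.5, -0.3, -1.6]
gripper_width: 0.0155
t 13.025 pos [ 0.4888 -0.2502  0.2573] tool mm [-0.9938  0.0091 67.2842] F [-0.4908 -0.2608 -1.5707] w 0.015492851074502318 xyaw -67.779273529163 tilt 0.06959983342537862 j [ 31.9787  16.0151 -12.2572 100.3858   3.7413  63.9247 -49.2379]
t: 13.52
ee_pos: [0.4874, -0.2497, 0.2095]
tcp_rot: [[0.378, -0.926, -0.003], [-0.926, -0.378, 0.001], [-0.002, 0.002, -1.0]]
contact_force: [-0.1, -0.2, -0.1]
gripper_width: 0.0154
t 13.525 pos [ 0.4874 -0.2497  0.2095] tool mm [ 0.124  -1.1664 19.5328] F [-0.0893 -0.1789 -0.0822] w 0.015372171065443412 xyaw -67.77738874604808 tilt 0.17174138275696693 j [ 31.7862  18.5763 -12.1589 103.7608   4.5052  58.3027 -49.9161]
```

```bash
python3 -m pendant '[[0,0,12,0,0,0,255],[0,0,8.5,0,0,0,255],[0,0,0,0,0,0,255],[0,0,0,0,0,0,200],[0,0,0,0,0,0,120],[0,0,0,0,0,0,0],[0,0,0,0,0,0,0],[0,0,0,0,0,0,0]]';python3 go.py .4885 -.2493 .19; python3 -m pendant '[[0,0,0,0,0,0,0],[0,0,-20,0,0,0,0],[0,0,-40,0,0,0,0],[0,0,-20,0,0,0,0],[0,0,0,0,0,0,0]]'
python3 - <<'E'
from h import *
np.set_printoptions(precision=4,suppress=True)
im,d,P=snap('wrist');X=pts(P,d)
q=X[(np.hypot(X[:,0]-.488,X[:,1]+.25)<.05)&(X[:,2]>.1)&(X[:,2]<.22)]
for z in np.arange(.12,.22,.02):
    k=q[(q[:,2]>z)&(q[:,2]<z+.02)];print(z,len(k),k.mean(0) if len(k) else '')
print(q[:,2].max())
q=X[(np.hypot(X[:,0]-.5453,X[:,1]-.0055)<.055)&(X[:,2]>.1)&(X[:,2]<.109)];print('cup',len(q),cv2.minEnclosingCircle(q[:,:2].astype(np.float32)))
im,d,P=snap('scene','s3.png');cv2.imwrite('pics/s3c.png',cv2.resize(im[60:330,150:440],None,fx=2.2,fy=2.2))
E
```

```text
t: 14.52
ee_pos: [0.4883, -0.25, 0.1908]
tcp_rot: [[0.378, -0.926, 0.0], [-0.926, -0.378, -0.0], [0.0, -0.0, -1.0]]
contact_force: [-0.1, -0.2, 0.4]
gripper_width: 0.0556
t 14.525 pos [ 0.4883 -0.25    0.1908] tool mm [-0.6024 -0.4786  0.8082] F [-0.1257 -0.2328  0.4382] w 0.05560424879814026 xyaw -67.78256204263687 tilt 0.006289008067437143 j [ 31.6734  19.706  -12.0832 104.9597   4.8964  55.8297 -50.258 ]
t: 15.15
ee_pos: [0.489, -0.2503, 0.2722]
tcp_rot: [[0.378, -0.926, 0.003], [-0.926, -0.378, -0.001], [0.002, -0.002, -1.0]]
contact_force: [0.0, -0.1, -0.4]
gripper_width: 0.0876
0.12 36 [ 0.492  -0.2487  0.1367]
0.13999999999999999 80 [ 0.4918 -0.2481  0.1501]
0.15999999999999998 89 [ 0.492  -0.2485  0.1703]
0.17999999999999997 122 [ 0.4919 -0.2482  0.1901]
0.19999999999999996 330 [ 0.4878 -0.2502  0.2085]
0.21179746511188
cup 1178 ((0.5454378724098206, 0.0050725629553198814), 0.03279377892613411)
```

View pics/s3c.png

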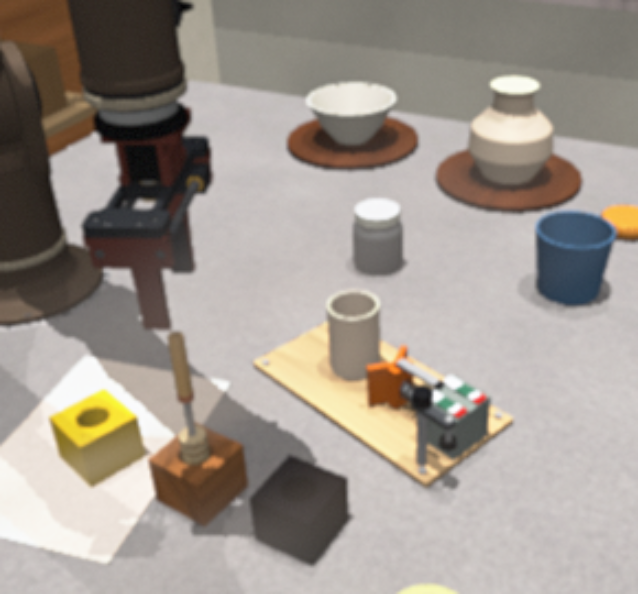

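The brush stands upright in the brown stand (crop 190,440) and the gripper is clear above it. The cup and bystanders have not moved.

```bash
python3 -m pendant '[[-20,-14,-3,0,0,0,0],[-35,-25,-5,0,0,0,0],[-40,-28,0,0,0,0,0],[-40,-28,0,0,0,0,0],[-38,-26,0,0,0,0,0],[-25,-17,0,0,0,0,0],[-16,-11,0,0,0,0,0]]';python3 -m pendant '[[0,0,0,0,0,0.151,0],[0,0,0,0,0,0.151,0],[0,0,0,0,0,0.151,0],[0,0,0,0,0,0.151,0],[0,0,0,0,0,0.151,0],[0,0,0,0,0,0,0],[0,0,0,0,0,0,0]]';python3 go.py .5454 .005 .055
python3 - <<'E'
from h import *
np.set_printoptions(precision=4,suppress=True)
im,d,P=snap('wrist','w4.png')
for k in('stop_seat','vstop_apex','jig','cup','cup_floor'):
    for r in arm.pinpoint(k,'wrist')[:2]: u,v=r['centre'];print(k,round(r['score'],2),int(u*640),int(v*400),atz(P,u*640,v*400,{'vstop_apex':.011,'jig':0,'cup_floor':.016}.get(k,.01)))
X=pts(P,d)
q=X[(np.hypot(X[:,0]-.5453,X[:,1]-.0055)<.055)&(X[:,2]>.1)&(X[:,2]<.109)];print('cup',len(q),cv2.minEnclosingCircle(q[:,:2].astype(np.float32)) if len(q) else '')
E
```

```text
t: 16.12
ee_pos: [0.5448, 0.0064, 0.2771]
tcp_rot: [[0.38, -0.925, -0.002], [-0.925, -0.38, 0.0], [-0.001, 0.002, -1.0]]
contact_force: [-0.7, -0.3, -0.8]
gripper_width: 0.088
t: 17.0
ee_pos: [0.545, 0.0045, 0.278]
tcp_rot: [[-0.356, -0.935, -0.001], [-0.935, 0.356, -0.0], [0.0, 0.001, -1.0]]
contact_force: [-0.2, 0.6, -0.6]
gripper_width: 0.0873
t 17.0 pos [0.545  0.0045 0.278 ] tool mm [ -0.677   -0.4846 222.954 ] F [-0.1905  0.621  -0.5636] w 0.08726770825648716 xyaw -110.83893414383869 tilt 0.07232287016816895 j [   5.9726   14.8826  -14.1243   99.102     3.9063   66.5667 -120.0948]
stop_seat 0.94 318 141 [ 0.5825 -0.0185  0.01  ]
vstop_apex 0.68 316 116 [ 0.6162 -0.0291  0.011 ]
jig 0.75 318 152 [ 0.5667 -0.0141  0.    ]
cup 0.7 312 170 [0.5458 0.0045 0.01  ]
cup_floor 0.61 311 171 [0.5457 0.0055 0.016 ]
cup 588 ((0.5457004904747009, 0.005092367064207792), 0.03205025941133499)
```

View pics/w4.png

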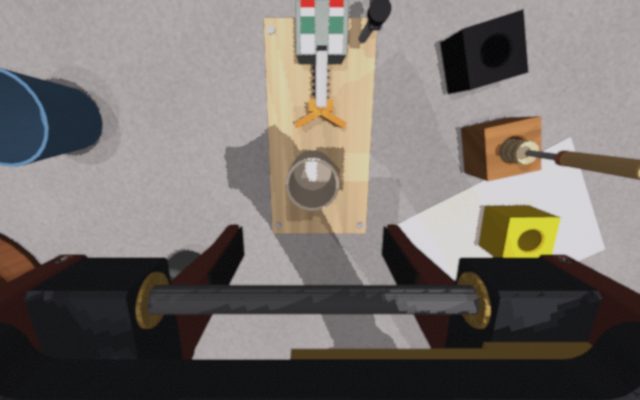

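Run:
```python
from h import *
np.set_printoptions(precision=4,suppress=True)
P=arm.camera_params('wrist');im=cv2.imread('pics/w4.png')
hsv=cv2.cvtColor(im,cv2.COLOR_BGR2HSV);m=((hsv[...,0]>10)&(hsv[...,0]<28)&(hsv[...,1]>60)&(hsv[...,2]>120)).astype(np.uint8)
m=cv2.morphologyEx(m,cv2.MORPH_OPEN,np.ones((3,3)));n,l,st,_=cv2.connectedComponentsWithStats(m)
k=[i for i in range(1,n)];L=l[60:225];E=[[],[]]
for v in range(60,226,4):
    w=np.nonzero(m[v,240:390])[0]+240
    if len(w)<10: continue
    for e,u in((0,w[0]-.5),(1,w[-1]+.5)):E[e].append(atz(P,u,v,.01)[:2])
lines=[]
for e in E:
    e=np.array(e,np.float32);f=cv2.fitLine(e,cv2.DIST_HUBER,0,.001,.001).ravel();
    if f[0]<0:f[:2]*=-1
    lines.append(f);print('yaw',np.degrees(np.arctan2(f[1],f[0])),f)
f,g=lines;ax=f[:2]+g[:2];ax/=np.linalg.norm(ax);ay=np.array([-ax[1],ax[0]])
ol,orr=f[2:]@ay,g[2:]@ay;print('width',ol-orr,'centre offset',(ol+orr)/2,'seat pin off',np.array([.5825,-.0185])@ay,'cup off',np.array([.5457,.0051])@ay,'yaw',np.degrees(np.arctan2(ax[1],ax[0])))
for u,v in((274,233),(366,233)):print('near end along x',atz(P,u,v,.01)[:2]@ax)
print('cup x',np.array([.5457,.0051])@ax,'seatpin x',np.array([.5825,-.0185])@ax,'apex',np.array([.6162,-.0291])@ax, 'apexpix',atz(P,319,116,.04)[:2]@ax)
```

```text
yaw -21.224327 [ 0.9322 -0.362   0.6054  0.0507]
yaw -20.50569 [ 0.9366 -0.3503  0.58   -0.0971]
width 0.1471079 centre offset 0.18939185 seat pin off 0.19018070439994336 cup off 0.1991261062592268 yaw -20.865007
near end along x 0.40746564810459257
near end along x 0.4071819958845503
cup x 0.5080977054923773 seatpin x 0.5508899908512831 apex 0.5861553913146257 apexpix 0.5868060150954483
```

Wrist view: cup at (313,180) is centred ahead of the jaws. The V is at (320,113) and the jaws are square to the board. The cup is about 43 mm short of the seat and 9.5 mm left of centre. Descending around it now.

```bash
python3 -m pendant '[[-0.7,-0.7,25,0,0,0,0],[0,0,40,0,0,0,0],[0,0,40,0,0,0,0],[0,0,20,0,0,0,0],[0,0,0,0,0,0,0],[0,0,0,0,0,0,0]]';python3 go.py .5456 .005 .053;python3 -m pendant '[[0,0,20,0,0,0,0],[0,0,25,0,0,0,0],[0,0,25,0,0,0,0],[0,0,20,0,0,0,0],[0,0,9,0,0,0,0],[0,0,0,0,0,0,0],[0,0,0,0,0,0,0]]';python3 go.py .5456 .005 .053
```

```text
t: 18.05
ee_pos: [0.5468, 0.0049, 0.1547]
tcp_rot: [[-0.359, -0.933, 0.001], [-0.933, 0.359, 0.0], [-0.001, -0.001, -1.0]]
contact_force: [0.0, -0.4, 0.4]
gripper_width: 0.0879
t 18.05 pos [0.5468 0.0049 0.1547] tool mm [  0.4041   1.2811 101.6816] F [ 0.0111 -0.41    0.3687] w 0.08788956454478399 xyaw -111.03103304975366 tilt 0.07212995004907856 j [   5.1453   22.0781  -13.6032  107.2175    6.5023   51.3745 -122.5879]
t: 18.92
ee_pos: [0.547, 0.0049, 0.0558]
tcp_rot: [[-0.359, -0.933, 0.002], [-0.933, 0.359, 0.0], [-0.001, -0.002, -1.0]]
contact_force: [0.4, 0.4, -0.0]
gripper_width: 0.0877
t 18.925 pos [0.547  0.0049 0.0558] tool mm [0.3727 1.3381 2.8069] F [ 0.3517  0.3748 -0.0116] w 0.08769374891255285 xyaw -111.04192737313863 tilt 0.0986734943312327 j [   3.7278   29.9585  -12.09    111.3293    9.4698   39.5518 -125.1458]
```

```bash
python3 -m pendant '[[0,1,2.5,0,0,0,0],[0,0,0,0,0,0,60],[0,0,0,0,0,0,90],[0,0,0,0,0,0,255],[0,0,0,0,0,0,255],[0,0,0,0,0,0,255],[0,0,0,0,0,0,255]]' 25;python3 go.py .5456 .005 .053
```

```text
t: 19.8
ee_pos: [0.5453, 0.0052, 0.0523]
tcp_rot: [[-0.359, -0.933, 0.0], [-0.933, 0.359, -0.0], [0.0, -0.0, -1.0]]
contact_force: [-0.8, 0.0, 2.0]
gripper_width: 0.0642
t 19.8 pos [0.5453 0.0052 0.0523] tool mm [ 0.0575 -0.3246 -0.6646] F [-0.7916  0.0201  2.0393] w 0.06418020583828338 xyaw -111.0418712142112 tilt 0.008597574175518909 j [   3.6391   30.1865  -12.0316  111.5865    9.5617   39.162  -125.282 ]
```

```bash
python3 -m pendant '[[2,-4,0,0,0,0,255],[2,-8,0,0,0,0,255],[2,-8,0,0,0,0,255],[2,-8,0,0,0,0,255],[1.4,-4,0,0,0,0,255],[0,0,0,0,0,0,255],[0,0,0,0,0,0,255]]' 25;python3 go.py .5456 .005 .053
python3 - <<'E'
from h import *
im,d,P=snap('wrist');X=pts(P,d);im2,d2,P2=snap('top','t5.png');X2=pts(P2,d2)
s=arm.read_state()['ee_pos'];print(s)
for X in(X,X2):
    q=X[(np.hypot(X[:,0]-s[0],X[:,1]-s[1])<.036)&(X[:,2]>.1)&(X[:,2]<.111)];print('cup',len(q),q[:,2].std() if len(q) else '',cv2.minEnclosingCircle(q[:,:2].astype(np.float32)) if len(q) else '')
E
```

```text
t: 20.68
ee_pos: [0.5725, -0.0155, 0.0523]
tcp_rot: [[-0.359, -0.933, 0.001], [-0.933, 0.359, -0.0], [-0.0, -0.001, -1.0]]
contact_force: [0.9, -0.2, 2.7]
gripper_width: 0.0642
t 20.675 pos [ 0.5725 -0.0155  0.0523] tool mm [-9.4919 32.5227 -0.7057] F [ 0.8933 -0.2399  2.7346] w 0.06416352963948932 xyaw -111.06461075589348 tilt 0.08429085391392632 j [   5.5449   32.1273  -11.7625  107.7891    9.558    40.9432 -122.7602]
[ 0.57248006 -0.01552896  0.05235483]
cup 4023 0.001995553938922795 ((0.5723218321800232, -0.015413027256727219), 0.03598424419760704)
cup 0
```

```bash
python3 -m pendant '[[0,-4,0,0,0,0,255],[0,-5,0,0,0,0,255],[0,-5,0,0,0,0,255],[0,-4,0,0,0,0,255],[0,-3,0,0,0,0,255],[0,0,0,0,0,0,255],[0,0,0,0,0,0,255]]';python3 go.py .5456 .005 .053
cat > fin.py <<'E'
from h import *
ax=np.array([.9344,-.3562])
s=arm.read_state();p=np.array(s['ee_pos']);f=np.array(s['contact_force'])
print('cup x',p[:2]@ax,'travel by pose',p[:2]@ax-.5515,'Fx',f[:2]@ax,'travel by force',-f[:2]@ax/.4,'Fz',f[2])
im,d,P=snap('wrist','w6.png');X=pts(P,d)
q=X[(np.hypot(X[:,0]-p[0],X[:,1]-p[1])<.034)&(X[:,2]>.1)&(X[:,2]<.11)]
A=np.c_[q[:,:2]-q[:,:2].mean(0),np.ones(len(q))];c=np.linalg.lstsq(A,q[:,2],rcond=None)[0];print('rim',len(q),'z',c[2],'tilt deg',np.degrees(c[:2]))
for r in arm.pinpoint('vstop_apex','wrist')[:2]: u,v=r['centre'];print('apex',r['score'],u*640,v*400,atz(P,u*640,v*400,.011)[:2]@ax-.5515-.037)
im,d,P=snap('top','t6.png')
a=cv2.resize(im[130:240,280:380],None,fx=5,fy=5,interpolation=cv2.INTER_CUBIC);w=cv2.imread('pics/w6.png')[0:200,220:420];b=cv2.resize(w,(300,300));c=np.zeros((550,800,3),np.uint8);c[:,:500]=a;c[:300,500:]=b;cv2.imwrite('pics/f6.png',c)
E
python3 fin.py
```

```text
t: 21.65
ee_pos: [0.5891, -0.0216, 0.0524]
tcp_rot: [[-0.358, -0.934, -0.004], [-0.934, 0.358, 0.001], [0.001, 0.004, -1.0]]
contact_force: [-8.9, 3.5, 11.8]
gripper_width: 0.064
t 21.65 pos [ 0.5891 -0.0216  0.0524] tool mm [-9.2633 50.1506 -0.4014] F [-8.868   3.4745 11.7765] w 0.0639916748933808 xyaw -110.99088640592062 tilt 0.25279670929078124 j [   6.0575   33.5009  -11.7001  105.0861    9.45     42.6045 -121.7437]
cup x 0.5581554792395371 travel by pose 0.006655479239537132 Fx -9.523854130040512 travel by force 23.80963532510128 Fz 11.776547890460428
rim 3650 z 0.10411215286348938 tilt deg [-0.09995066 -0.21167565]
```

```bash
python3 -m pendant '[[0,0,-0.5,0,0,0,255],[0,0,0,0,0,0,255],[0,0,0,0,0,0,255]]';python3 fin.py
```

```text
t: 22.18
ee_pos: [0.5891, -0.0216, 0.0524]
tcp_rot: [[-0.358, -0.934, -0.005], [-0.934, 0.358, 0.001], [0.001, 0.004, -1.0]]
contact_force: [-6.8, 3.7, 7.0]
gripper_width: 0.0641
cup x 0.5581539347538209 travel by pose 0.006653934753820923 Fx -7.710566957612736 travel by force 19.27641739403184 Fz 6.960644814113003
rim 3649 z 0.10410375617609469 tilt deg [-0.13133259 -0.12660646]
```

View pics/f6.png

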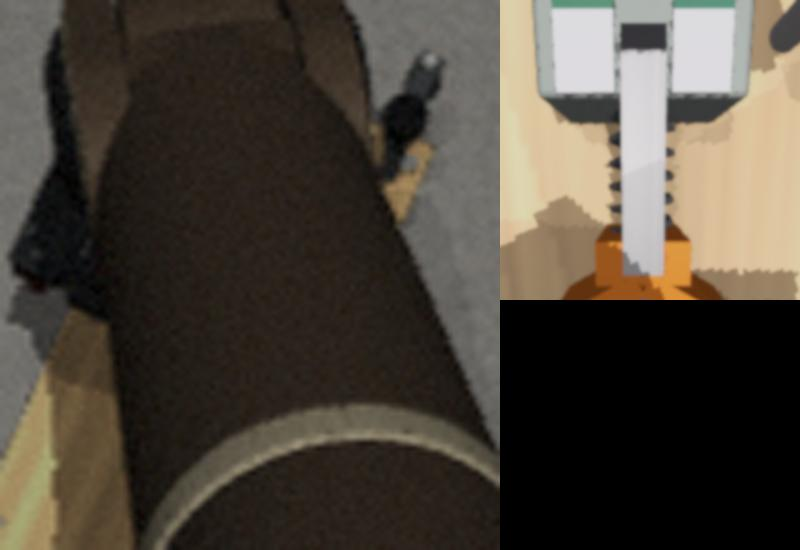

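The pointer (wrist inset 643,35) is still in the white, just before the green. I'll press on, easing the downward push.

```bash
python3 -m pendant '[[0,-2,-0.3,0,0,0,255],[0,-4,0,0,0,0,255],[0,-4,-0.2,0,0,0,255],[0,-3,0,0,0,0,255],[0,0,0,0,0,0,255],[0,0,0,0,0,0,255],[0,0,0,0,0,0,255]]';python3 fin.py
```

```text
t: 23.2
ee_pos: [0.5997, -0.0258, 0.0525]
tcp_rot: [[-0.358, -0.934, -0.008], [-0.934, 0.358, 0.001], [0.002, 0.007, -1.0]]
contact_force: [-10.3, 3.6, 10.0]
gripper_width: 0.0647
cup x 0.5695755830679703 travel by pose 0.018075583067970302 Fx -10.930858289294052 travel by force 27.32714572323513 Fz 9.966363891814304
rim 3646 z 0.10413303249117994 tilt deg [-0.21556107 -0.22773345]
```

```bash
python3 -m pendant '[[0,-1.5,-0.4,0.006,0,0,255],[0,0,0,0,0,0,255],[0,0,0,0,0,0,255],[0,0,0,0,0,0,255]]';python3 fin.py; python3 go.py .5 0 .05
python3 - <<'E'
from h import *
w=cv2.imread('pics/w6.png');im,d,P=snap('scene','s7.png')
a=cv2.resize(im[170:290,250:400],(400,320),interpolation=cv2.INTER_CUBIC);b=cv2.resize(w[0:240,170:470],(400,320),interpolation=cv2.INTER_CUBIC);cv2.imwrite('pics/f7.png',np.hstack([a,b]))
E
```

```text
t: 23.85
ee_pos: [0.6007, -0.0261, 0.0524]
tcp_rot: [[-0.358, -0.934, -0.003], [-0.934, 0.358, -0.001], [0.002, 0.002, -1.0]]
contact_force: [-10.9, 4.4, 6.5]
gripper_width: 0.0645
cup x 0.5705550804124033 travel by pose 0.019055080412403336 Fx -11.791056760879313 travel by force 29.47764190219828 Fz 6.5048734035055
rim 3654 z 0.10410183861271204 tilt deg [-0.06392193 -0.33023129]
t 24.0 pos [ 0.6007 -0.0261  0.0524] tool mm [ 11.6181 103.3327   2.7001] F [-11.7322   5.0077   6.5504] w 0.06447932083913868 xyaw -110.96497862968388 tilt 0.1799924648185994 j [   6.2803   34.3224  -11.5509  103.4479    9.5319   43.3467 -121.2474]
```

View pics/f7.png

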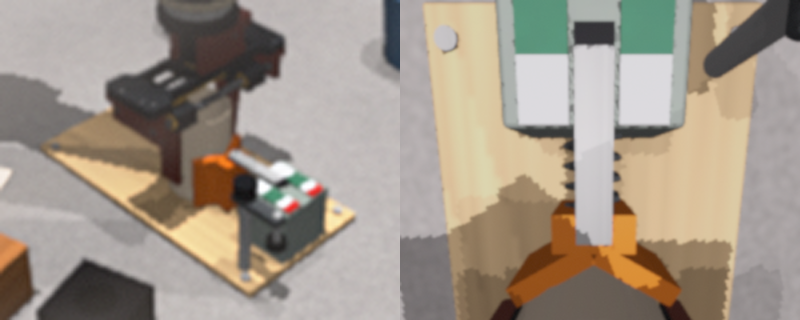

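The pointer's black end (crop 593,32) sits in the green, well short of red. I'll take one enlarged crop to check that the fingers are clear of the V.

Run:
```python
from h import *
np.set_printoptions(precision=1,suppress=True)
im,d,P=snap('wrist','w8.png');X=np.full((400,640,3),np.nan);X[d>0]=pts(P,d)
p=np.array(arm.read_state()['ee_pos']);ax=np.array([.9344,-.3562]);ay=np.array([.3562,.9344])
for v in range(205,262,8):
    print(v,[(u,np.round(1e3*np.array([(X[v,u,:2]-p[:2])@ax,(X[v,u,:2]-p[:2])@ay,X[v,u,2]])).tolist()) for u in (244,250,256,262,370,376,382,388)])
cv2.imwrite('pics/w8c.png',cv2.resize(im[150:290,215:420],None,fx=3.8,fy=3.8,interpolation=cv2.INTER_CUBIC))
```

```text
205 [(244, [17.0, 48.0, 11.0]), (250, [16.0, 44.0, 10.0]), (256, [16.0, 40.0, 9.0]), (262, [30.0, 27.0, 55.0]), (370, [29.0, -31.0, 51.0]), (376, [16.0, -44.0, 10.0]), (382, [16.0, -49.0, 10.0]), (388, [16.0, -53.0, 9.0])]
213 [(244, [10.0, 49.0, 9.0]), (250, [10.0, 44.0, 10.0]), (256, [30.0, 28.0, 67.0]), (262, [30.0, 25.0, 68.0]), (370, [30.0, -28.0, 67.0]), (376, [29.0, -32.0, 64.0]), (382, [10.0, -49.0, 10.0]), (388, [10.0, -53.0, 11.0])]
221 [(244, [4.0, 49.0, 10.0]), (250, [4.0, 45.0, 10.0]), (256, [26.0, 28.0, 68.0]), (262, [25.0, 25.0, 67.0]), (370, [25.0, -28.0, 67.0]), (376, [26.0, -31.0, 68.0]), (382, [4.0, -50.0, 9.0]), (388, [4.0, -54.0, 10.0])]
229 [(244, [11.0, 41.0, 41.0]), (250, [11.0, 37.0, 42.0]), (256, [11.0, 34.0, 42.0]), (262, [16.0, 28.0, 53.0]), (370, [11.0, -34.0, 42.0]), (376, [11.0, -38.0, 42.0]), (382, [-3.0, -50.0, 9.0]), (388, [-2.0, -54.0, 10.0])]
237 [(244, [11.0, 38.0, 54.0]), (250, [12.0, 34.0, 55.0]), (256, [10.0, 32.0, 50.0]), (262, [23.0, 23.0, 80.0]), (370, [9.0, -33.0, 50.0]), (376, [11.0, -35.0, 53.0]), (382, [11.0, -38.0, 54.0]), (388, [-9.0, -55.0, 9.0])]
245 [(244, [11.0, 36.0, 64.0]), (250, [10.0, 33.0, 62.0]), (256, [18.0, 26.0, 79.0]), (262, [25.0, 21.0, 92.0]), (370, [18.0, -26.0, 78.0]), (376, [8.0, -35.0, 57.0]), (382, [11.0, -36.0, 63.0]), (388, [12.0, -39.0, 65.0])]
253 [(244, [10.0, 34.0, 71.0]), (250, [8.0, 32.0, 66.0]), (256, [24.0, 22.0, 97.0]), (262, [26.0, 19.0, 102.0]), (370, [22.0, -23.0, 95.0]), (376, [8.0, -32.0, 68.0]), (382, [11.0, -34.0, 73.0]), (388, [11.0, -36.0, 74.0])]
261 [(244, [9.0, 33.0, 78.0]), (250, [21.0, 25.0, 98.0]), (256, [24.0, 21.0, 105.0]), (262, [25.0, 18.0, 105.0]), (370, [24.0, -21.0, 105.0]), (376, [19.0, -25.0, 95.0]), (382, [10.0, -32.0, 78.0]), (388, [12.0, -34.0, 82.0])]
```

View pics/w8c.png

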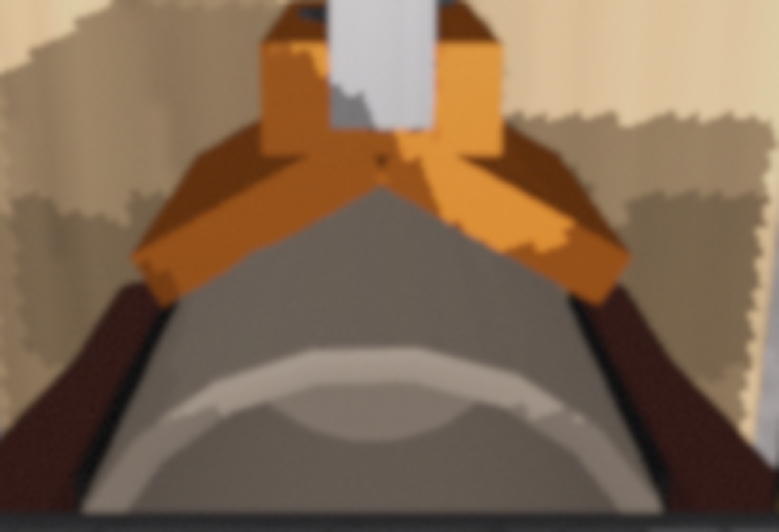

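The V's arms start at least 8 mm ahead of the fingers and the cup is seated on both faces. One steadiness check, then I hand in.

```bash
python3 -m pendant '[[0,0,0,0,0,0,255],[0,0,0,0,0,0,255],[0,0,0,0,0,0,255],[0,0,0,0,0,0,255]]';python3 fin.py; python3 -c "
from station import arm
print(arm.job_done())"
```

```text
t: 24.6
ee_pos: [0.6007, -0.0261, 0.0524]
tcp_rot: [[-0.358, -0.934, -0.003], [-0.934, 0.358, -0.001], [0.002, 0.002, -1.0]]
contact_force: [-11.4, 4.2, 6.3]
gripper_width: 0.0644
cup x 0.5705546619832081 travel by pose 0.019054661983208154 Fx -12.17917383884119 travel by force 30.447934597102975 Fz 6.308147173149955
rim 3632 z 0.10412526346765827 tilt deg [-0.09442094 -0.25266952]
the job is handed in; nothing more can be done
None
```

The job is handed in at about 25 s of the 69 s allowed. I brushed the cup (bottom, up, bottom again), put the brush back upright in the brown wooden stand and let go of it. I then gripped the cup low, slid it into the V stop and am holding it pressed there.

**Last checks**
- **Gauge:** the pointer's black end is in the green. Arm position puts the stop's travel at about 19 mm, and the reading stayed steady over the last half second.
- **Cup:** the rim is level to about 0.3° and at the height expected of a cup flat on the board. It rests on both faces of the V.
- **Clearance:** the fingers are about 8 mm or more clear of the stop.
- **Brush depth:** I worked this out from arm position as about 9 mm above the cup's floor. I did not see the tip inside the cup.
- **Bystanders:** the jar and pot were unmoved in the last picture of the whole bench. The tape lay mostly outside that view, but the arm never went near it.

**Disagreements**
- **Wrist force:** it read about 12 N along the push, which as spring force alone would mean 30 mm of travel, the edge of the green. I put the extra down to board friction, because the gripper also pressed the cup down with about 6 N. I trusted the pointer and the arm position instead.
- **V-apex detector:** it found nothing in the final views, so it did not confirm the travel.

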